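Cover the cable-entry collar and lock its retaining bar one hole on

TASK

Close the cable entry: set the loose orange cover onto the white collar so that it sits fully seated and level, let go of it, then pull up the red lock plunger, slide the blue section one hole towards the collar so that its steel bar stands over the cover's edge, and let the pin drop fully into that next hole. Finish with the gripper still holding the red knob and keeping the pin pressed home, and leave the other things on the bench where they are.

Things in the scene. Friction and masses are not known exactly. Their poses are not given: they have to be found in the camera images.
- fixture: grey base plate fixed to the bench with a white collar and an aluminium rail. Origin on the bench under the collar's centre; x runs level along the rail towards the collar (the way to slide), z up. Rail: x = -240 to -72 mm, 43 mm wide, top 46 mm over the bench, with 11 mm square holes at x = -217, -177, -137, -97 mm; the pin starts in the second (-177)
- collar_rim (a point): centre of the white collar's open top at rim height, 50 mm over the bench; collar's outer radius 50 mm, inner 46 mm
- cover: loose cover, 0.13 to 0.25 kg: orange disc 112 mm across, 5 mm thick; under it a black tapered plug (86 mm, at its foot 76 mm across, 9 mm deep) that drops into the collar with 3 mm play; on top a black round knob 26 mm across, 14 to 42 mm over the origin (lowest 4 mm taper in). Origin: centre of the plug's underside, z up. Starts on the bench beside the fixture, on either side
- cover_seat (a point): point on the cover's axis at the disc's underside, 9 mm over its origin; meets collar_rim when seated
- section (a joint): slide of the blue section along the rail, m: 0 at the start, growing towards the collar, 0.040 at the next hole; range -0.046 to 0.060; friction about 1.5 N; locked with 1.5 mm play while the pin is in a hole. Blue saddle 60 mm long, 56 mm wide, top 68 mm over the bench
- plunger (a joint): lift of the lock plunger, m: 0 with the pin fully down, at most 0.016. A spring presses it down (6 N at 0, 9 N at 0.016). The 8 mm round-ended pin reaches 11 mm below the rail's top, so it must be lifted more than 11 mm to slide; lowered beside a hole it rests on the rail at about 0.011
- knob: the plunger's red round knob, 26 mm across, upright; it rides on the section, so the lifted knob can be carried sideways to slide the section. Origin on the plunger's axis, at bench height when the pin is down; the knob reaches from 80 to 112 mm over the origin (lowest 4 mm taper in)
- knob_top (a point): centre of the red knob's top, 112 mm over the bench when the pin is down; rises and slides with it
- next_hole (a point): the hole to be used (the third along the rail's x), centre of its mouth on the rail's top, 46 mm over the bench
- bar_tip (a point): middle of the lower edge of the end of the section's steel bar (24 mm wide, 59 to 69 mm over the bench), 110 mm ahead of the plunger's axis; the seated cover's disc (top at 55 mm) passes under it
- spool: upright grey-flanged spool with blue winding, 96 mm across, 42 mm high; bystander
- mouse: black computer mouse, 105 x 60 x 33 mm; bystander
- screwdriver: screwdriver, 200 mm long, lying flat; bystander
- nut_tray: open yellow two-part tray, 90 x 130 x 35 mm; bystander
- power_brick: black power adapter brick, 65 x 150 x 36 mm; bystander
- mug: blue mug, 80 mm across, 92 mm high; bystander
There are look-alikes about, which are no part of the job. Of the things like the cover, leave any that is purple or turquoise; of the rest the smaller one is meant.

How it is judged:
By the outcome, as a careful person would: the job done as asked, in the order asked, and still so for the second after the job is handed in, while the arm keeps its last pose, push and grip.
It also fails if it takes over 48 s, if anything falls off the work surface, if the arm or the gripper's body presses on something with over 40 N, if the wrist force passes 120 N, or if a joint passes its speed limit or range.

ROBOT

A 6-joint arm with a two-finger parallel gripper is mounted at the origin on the work surface. World frame = base frame: x ahead of the robot, y to its left, z up, the work surface at z = 0. Lengths are in m, angles in degrees, forces in N, time in s.
With the tool pointing down it reaches from about 0.35 to 0.875 m from the base axis. Payload 4.2 kg.
Tool frame: the origin (TCP) lies midway between the tips of the shut fingers; the grasp point (between the pads) lies 19 mm behind it; y points along the fingers, z is the direction in which the jaws open and shut, and the axes are right-handed (so a half turn about y gives the same grasp; the last joint's range is limited). The gripper opens to 87 mm and grips with 3 to 60 N. Pads are 19 mm wide; open, the fingers measure 117 mm over their backs; the gripper's body (75 mm by 190 mm) begins 51 mm behind the grasp point.
Start: joints at [87.296, 22.042, 0.453, 0, -68.411, -14.817], TCP at [0.188, 0.596, 0.192] pointing down, gripper open.
Joint ranges: [-179.83, 179.83], [-69.29, 118.12], [-61.27, 80.66], [-181.25, 117.63], [-171.15, -9.14], [-177.46, 177.46]. Speed limits (degrees/s): [159.86, 159.86, 180, 180, 180, 180].

INTERFACE

Orientations are given as [roll, pitch, yaw] about the fixed x, y, z axes, in that order (R = Rz(yaw) Ry(pitch) Rx(roll)).
In Python, from workcell import env gives the robot as it stands. The module is installed in compiled form; this text tells all that it offers. Calls block until the motion is done:
- env.goto(position, orientation): joint-space move of the TCP to a pose.
- env.move_straight(position, rotation=None, rate=0.15, force_limit=None): straight line of the TCP; rotation=None keeps the orientation; rate is the mean speed in m/s. With force_limit (N) it stops when the force on the tool has changed by that much, and returns True; else False.
- env.set_joints(angles): joint-space move.
- env.gripper_to(opening, grasp_force=None): opening from 0.0 (shut) to 1.0 (fully open); grasp_force is the grip in N (None keeps the last); returns when the fingers have stopped.
- env.dwell(seconds).
- env.inverse_kinematics(position, orientation): joint angles nearest the present ones, or None.
- env.read_state(): the state.
- env.grab_frame(name): name is "scene" or "side" or "wrist"; returns a dict with "image" (480x640x3 uint8, blue, green, red), "fx", "fy", "cx", "cy" (pixels), "position" and "orientation" of the camera in the world. Camera axes: x right, y up, looking along -z (the intrinsics and any distortion apply to the point x, -y, -z); pixel columns grow to the right and rows downward; lengths in m; the calibration is good to about 2 mm. The wrist camera is an equidistant fisheye: a pixel r from the principal point sees the ray r / f radians off the axis. A picture is of the moment at which its call begins. There is no depth.
A pose or a line that the arm cannot do raises env.Unreachable and nothing moves.
- env.close_job(): hands the job in, once; it reports no verdict.
Trained networks look in a picture, given as the dict that the camera call returned (one of the last four; its "shot" number tells which), for a name from the list of things; names that differ only in an ending like _2 or _b are one class to them, and where a whole thing is asked for, a point or a joint stands for the part that bears it (a point fixed in the world has none). Each returns a list of dicts, best first, with "score" (0 to 1); they miss things now and then, are a little off and sometimes report something else, mostly with a low value. They report only what shows in the picture. A call takes as long as a camera call. They do not tell look-alikes from the thing itself.
- env.search_frame(picture, thing): "xyz" ([x, y, z] in m, in world coordinates, good to about 4 mm: the middle of the surface that is visible of it).
- env.trace(picture, thing): "mask" (480x640 bool, what is visible of it).
The state is a dict: "clock": time; "joint_positions": joint angles; "qvel": joint speeds; "joint_torque": joint torques, N m; "position": TCP position; "tool_rot": TCP orientation; "force": force on the tool from outside, world axes, zero at the start; "wrist_torque": the same for the moment, N m; "opening": opening from 0.0 (shut) to 1.0 (fully open).
Only numpy, scipy, OpenCV 4.12 (cv2) and the standard library are available. Lean on these libraries where they do the work, as an engineer would, in place of code of your own. Each camera call takes 0.05 s, during which the arm holds its last target.

## Working session

There is one attempt and no reset: what is moved stays moved. The work goes in short steps, each a Python script; the robot and the scene stay as the last script left them, time stands still between calls to the robot, and variables do not carry over. Pictures are saved under pics/ and viewed, and the job is handed in when it is done.

```bash
mkdir -p pics; ls
python3 - <<'E'
from workcell import env
import cv2
s=env.read_state();print(s)
for n in ["scene","side","wrist"]:
    p=env.grab_frame(n);cv2.imwrite(f"pics/{n}0.png",p["image"]);print(n,{k:v for k,v in p.items() if k!="image"})
    for t in ["cover","fixture","knob","knob_top"]:
        print(t,[(r["score"],r["xyz"]) for r in env.search_frame(p,t)])
E
```

```text
pics
{'clock': 0.0, 'joint_positions': array([ 8.72969110e+01,  2.20884302e+01,  3.80464368e-01, -2.79368378e-02,
       -6.84112741e+01, -1.48173107e+01]), 'qvel': array([ 0.02922575,  0.01140768, -0.07742818,  0.07801894,  0.02337531,
        0.09811747]), 'joint_torque': array([-1.43306097e-03, -3.90666175e+01,  1.87411469e+01,  4.21997845e+00,
        1.10638904e-02, -1.85866861e-04]), 'position': array([0.1879343 , 0.59537813, 0.19049164]), 'tool_rot': array([-8.98780852e+01,  5.40227186e-03,  1.62469300e+02]), 'force': array([ 0.51331735, -1.40789677,  0.00407455]), 'wrist_torque': array([-0.00565283,  0.02617378,  0.0186719 ]), 'opening': 1.003236125293469}
scene {'fx': 436.6771488523773, 'fy': 436.6771488523773, 'cx': 322.9300512781415, 'cy': 235.03050218515156, 'position': array([ 1.29141922, -0.66246239,  0.72636609]), 'orientation': array([59.23648836,  0.40988947, 46.05917318]), 'shot': 1}
cover [(0.9, [0.3479, -0.2893, 0.0184]), (0.75, [0.5366, -0.3111, 0.0146]), (0.73, [0.5079, -0.4728, 0.0128]), (0.73, [0.377, 0.0253, 0.0199])]
fixture [(0.81, [0.5738, 0.0076, 0.0197])
[... 295 characters left out ...]
2}
cover [(0.97, [0.5069, -0.4573, 0.0118]), (0.75, [0.3316, -0.2844, 0.0193]), (0.71, [0.5255, -0.3156, 0.0124])]
fixture [(0.79, [0.5441, -0.014, 0.0085]), (0.24, [0.5608, 0.1154, 0.0991])]
knob [(0.65, [0.5607, 0.1174, 0.1003]), (0.17, [0.5553, 0.1033, 0.0705]), (0.15, [0.5462, -0.01, 0.0053])]
knob_top [(0.57, [0.7485, 0.0745, 0.0282]), (0.53, [0.5603, 0.1151, 0.1049])]
wrist {'fx': 371.64829954431775, 'fy': 371.64829954431775, 'cx': 323.4753231047504, 'cy': 240.71157479985823, 'position': array([0.26652594, 0.57185701, 0.38346965]), 'orientation': array([-1.74992938e+01, -2.45148943e-02, -1.07545971e+02]), 'shot': 3}
cover [(0.59, [0.349, 0.1251, 0.0165])]
fixture []
knob []
knob_top []
```

View pics/scene0.png

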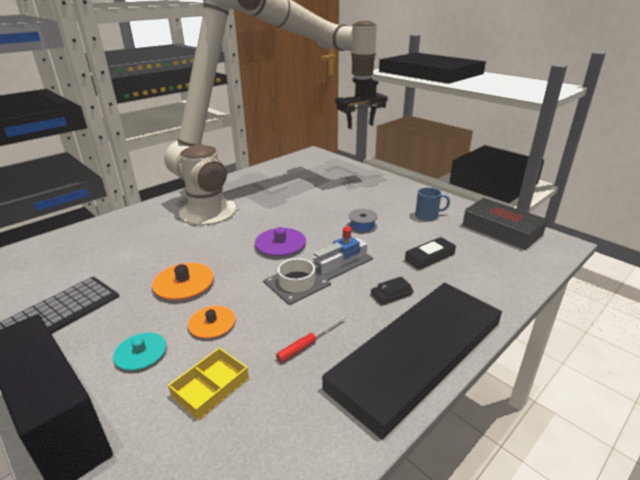

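View pics/side0.png

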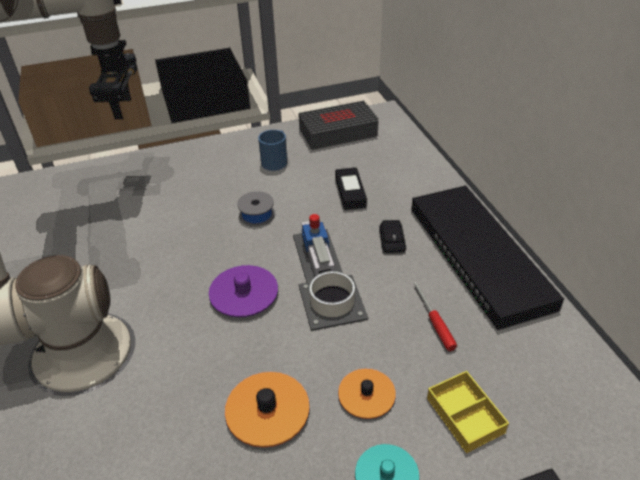

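View pics/wrist0.png

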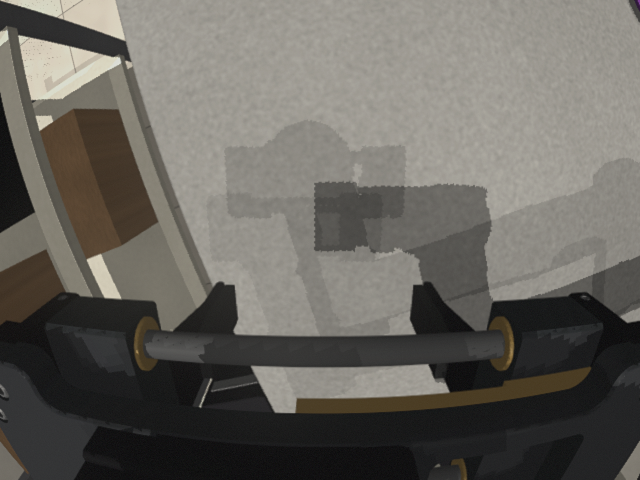

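The candidates for the cover are:
- big orange: scene (183,281), side (267,408)
- small orange: scene (212,322), side (367,393)
- purple: scene (281,241)
- turquoise: scene (140,351)

The small orange one is meant. I'll check it in a crop and measure it by colour segmentation in both views.

```bash
cat > h.py <<'E'
from workcell import env
import numpy as np, cv2
from scipy.spatial.transform import Rotation as Ro
from scipy.optimize import least_squares
def Rm(o): return Ro.from_euler('xyz',o,degrees=True).as_matrix()
def proj(p,X,fish=False):
    X=np.atleast_2d(X); c=(X-p["position"])@Rm(p["orientation"]); x,y,z=c[:,0],-c[:,1],-c[:,2]
    if fish:
        r=np.hypot(x,y); th=np.arctan2(r,z); k=th/np.maximum(r,1e-9); u,v=x*k,y*k
    else: u,v=x/z,y/z
    return np.c_[p["fx"]*u+p["cx"],p["fy"]*v+p["cy"]]
def ray(p,uv,fish=False):
    u=(uv[0]-p["cx"])/p["fx"];v=(uv[1]-p["cy"])/p["fy"]
    if fish:
        r=np.hypot(u,v); s=np.sin(r)/max(r,1e-9); d=np.array([u*s,-v*s,-np.cos(r)])
    else: d=np.array([u,-v,-1.])
    return Rm(p["orientation"])@d
def atz(p,uv,z,fish=False):
    d=ray(p,uv,fish); return p["position"]+d*(z-p["position"][2])/d[2]
def circ(c,r,n=180):
    a=np.linspace(0,2*np.pi,n,endpoint=False); return np.c_[c[0]+r*np.cos(a),c[1]+r*np.sin(a),np.full(n,c[2])]
def hsv(p): return cv2.cvtColor(p["image"],cv2.COLOR_BGR2HSV)
def comp(m,near):
    n,l,st,ce=cv2.connectedComponentsWithStats(m.astype(np.uint8))
    i=1+np.argmin(np.hypot(*(ce[1:]-near).T)+1e4*(st[1:,4]<15)); return l==i,ce[i],st[i]
E
python3 - <<'E'
from h import *
for n,co,ck,cc in [("scene",(212,322),(347,231),(296,275)),("side",(367,393),(314,219),(332,295))]:
    p=env.grab_frame(n); H=hsv(p)
    m=cv2.inRange(H,(5,150,120),(20,255,255))>0
    M,ce,st=comp(m,co); 
    cnt=max(cv2.findContours(M.astype(np.uint8),cv2.RETR_EXTERNAL,cv2.CHAIN_APPROX_NONE)[0],key=len)[:,0].astype(float)
    P=np.array([atz(p,q,0.0125) for q in cnt])[:,:2]
    f=least_squares(lambda a:np.hypot(*(P-a[:2]).T)-a[2],[*P.mean(0),.056],loss='soft_l1',f_scale=.002)
    print(n,"disc",f.x,f.cost)
    r=cv2.inRange(H,(0,150,60),(4,255,255))|cv2.inRange(H,(172,150,60),(180,255,255))
    M,ce,st=comp(r>0,ck);print("red",ce,st, atz(p,(ce[0],ce[1]),0.098))
    for nm,(u,v),h in [("cov",co,28),("fix",((ck[0]+cc[0])//2,(ck[1]+cc[1])//2),72 if n=="side" else 75)]:
        c=p["image"][v-h:v+h,u-h:u+h]; cv2.imwrite(f"pics/{n}_{nm}.png",cv2.resize(c,(600,600),interpolation=cv2.INTER_CUBIC)); print(nm,u-h,v-h,600/(2*h))
E
python3 -c "
import cv2,numpy as np
cv2.imwrite('pics/c1.png',np.hstack([cv2.resize(cv2.imread(f'pics/{n}_cov.png'),(400,400)) for n in('scene','side')]))"
```

```text
scene disc [ 0.52708318 -0.30595466  0.05462872] 4.1861601242215395e-05
red [346.92105263 229.5       ] [343 227   8   7  38] [0.55422446 0.13742565 0.098     ]
cov 184 294 10.714285714285714
fix 246 178 4.0
side disc [ 0.52700293 -0.30854045  0.05422388] 3.07979207916322e-05
red [314.11538462 220.68269231] [310 214   9  15 104] [0.56389538 0.12268336 0.098     ]
cov 339 365 10.714285714285714
fix 251 185 4.166666666666667
```

View pics/c1.png

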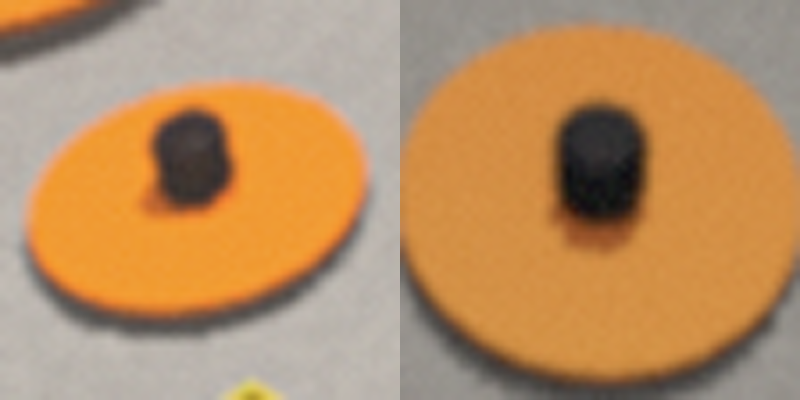

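View pics/scene_fix.png

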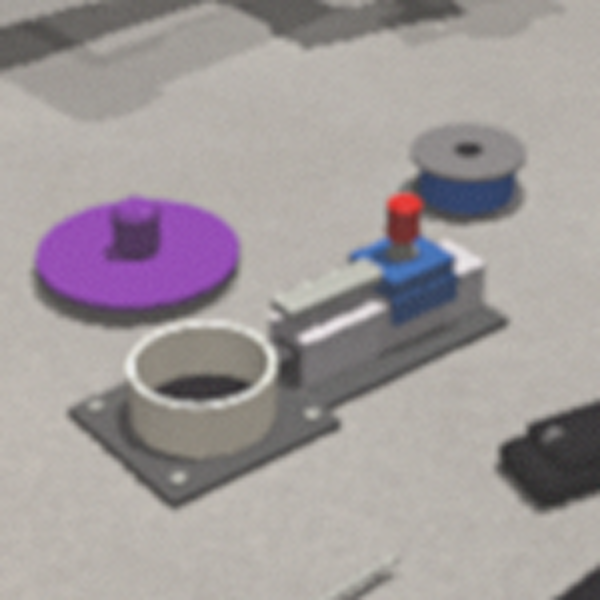

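View pics/side_fix.png

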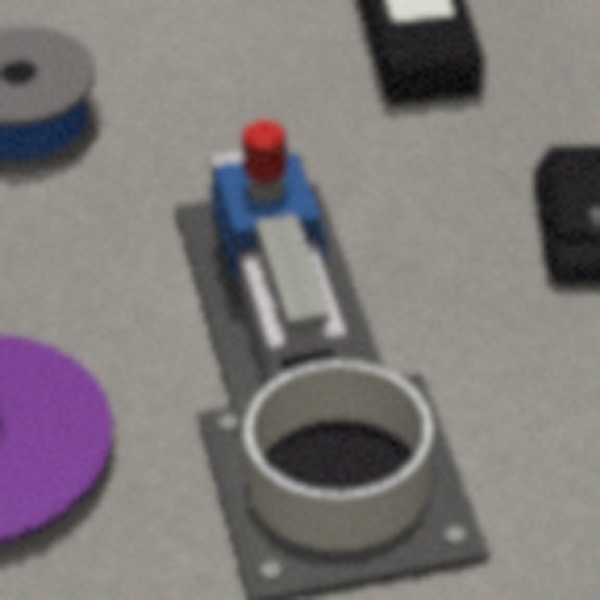

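Segmentation gives a small disc about 110 mm across, so it is the 112 mm cover. Next I'll fit the collar from its rim ellipse: side centre about (332,288), scene about (297,269). I'll then move over the fixture for a close wrist view.

Run:
```python
from h import *
for n,rim,kt,kx in [("scene",(296.75,269),(246+404/4,178+204/4),1),("side",(332.5,288),(251+264/4.167,185+137/4.167),1)]:
    p=env.grab_frame(n)
    print(n,"rim",atz(p,rim,.05),"ktop",atz(p,kt,.112))
# yaw with jaw perpendicular to rail: rail dir from knob to collar
env.goto([0.56,-0.02,0.25],[-90,0,180-3])
p=env.grab_frame("wrist");cv2.imwrite("pics/w1.png",p["image"]);print(p["position"],p["orientation"],env.read_state()["clock"])
np.save("w1.npy",p,allow_pickle=True)
```

```text
scene rim [ 0.54873954 -0.05091668  0.05      ] ktop [0.56887476 0.12180651 0.112     ]
side rim [ 0.54655203 -0.05594235  0.05      ] ktop [0.56286369 0.11631231 0.112     ]
[ 0.64224646 -0.02271103  0.44182882] [-1.75120110e+01 -1.71240836e-02 -9.29666632e+01] 3.5583
```

View pics/w1.png

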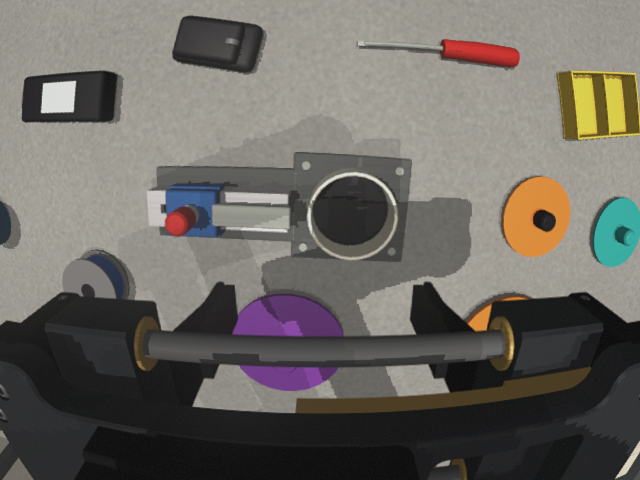

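The wrist view shows the collar rim around (352,217), the red knob at (180,221) and the small orange cover at (537,217), all in one frame. I'll fit the poses from it.

Run:
```python
from h import *
p=np.load("w1.npy",allow_pickle=True).item(); im=p["image"];H=hsv(p)
u0,v0=140,145
c=im[145:275,140:420];cv2.imwrite("pics/w1c.png",cv2.resize(c,None,fx=2.85,fy=2.85,interpolation=cv2.INTER_CUBIC))
m=((H[...,2]>190)&(H[...,1]<60));m[:, :300]=False;m[:,405:]=False;m[:165]=False;m[268:]=False
M,ce,st=comp(m,(352,217));v,u=np.nonzero(M);print(len(u),ce,st)
P=np.array([atz(p,q,.05,True) for q in zip(u,v)])[:,:2]
f=least_squares(lambda a:np.hypot(*(P-a[:2]).T)-a[2],[*P.mean(0),.048],loss='soft_l1',f_scale=.001);print("rim",f.x,f.cost,np.abs(f.fun).mean())
o=cv2.inRange(H,(5,150,120),(20,255,255))>0
M,ce,st=comp(o,(537,217))
cnt=max(cv2.findContours(M.astype(np.uint8),cv2.RETR_EXTERNAL,cv2.CHAIN_APPROX_NONE)[0],key=len)[:,0].astype(float)
P=np.array([atz(p,q,0.0135,True) for q in cnt])[:,:2]
f=least_squares(lambda a:np.hypot(*(P-a[:2]).T)-a[2],[*P.mean(0),.056],loss='soft_l1',f_scale=.002);print("disc",f.x)
r=cv2.inRange(H,(0,150,60),(4,255,255))|cv2.inRange(H,(172,150,60),(180,255,255))
M,ce,st=comp(r>0,(180,221));print("red",ce,st)
for n in ("knob_top","collar_rim","next_hole","bar_tip","cover"): 
    try: print(n,[(d["score"],d["xyz"]) for d in env.search_frame(p,n)])
    except Exception as e: print(n,e)
```

```text
274 [355.36131387 183.43430657] [312 172  84  33 274]
rim [ 0.54417554 -0.04930934  0.047599  ] 7.423908314994161e-05 0.0007053611483479486
disc [ 0.52546168 -0.30317738  0.05487133]
red [176.23373494 223.31566265] [166 211  22  25 415]
knob_top [(0.75, [0.5664, 0.124, 0.1108])]
collar_rim [(0.85, [0.559, 0.0044, 0.0089]), (0.27, [0.5623, 0.4905, 0.0107])]
next_hole [(0.91, [0.5686, 0.0102, 0.006])]
bar_tip [(0.71, [0.5657, 0.1043, 0.0697]), (0.45, [0.748, 0.087, 0.0304])]
cover [(0.86, [0.5018, -0.4602, 0.0123]), (0.77, [0.5253, -0.2992, 0.0136]), (0.62, [0.3862, -0.2353, 0.0179]), (0.62, [0.395, 0.0443, 0.0179])]
```

View pics/w1c.png

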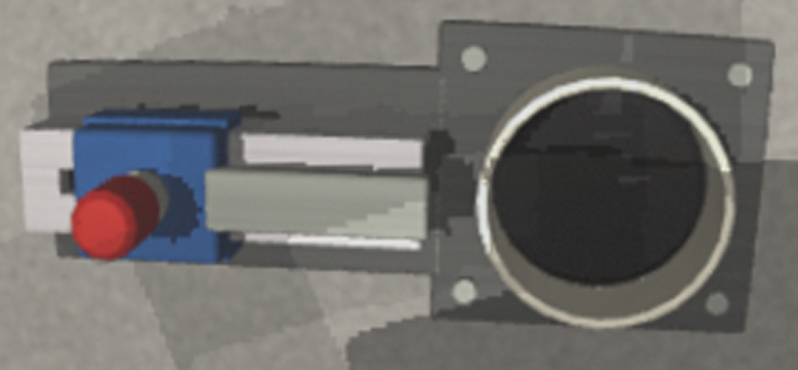

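Run:
```python
from h import *
p=np.load("w1.npy",allow_pickle=True).item()
t=lambda x,y:(x/2.85+140,y/2.85+145)
R=[(476,205),(738,205),(612,76),(607,328)]
P=np.array([atz(p,t(*q),.05,True) for q in R]);print(P)
pts=P[:,:2]
f=least_squares(lambda a:np.hypot(*(pts-a).T)-.05,pts.mean(0));print("rim",f.x,f.fun)
k=atz(p,t(103,224),.112,True);print("ktop",k, k[:2]-f.x,np.hypot(*(k[:2]-f.x)))
d=f.x-k[:2];print("dir deg",np.degrees(np.arctan2(d[1],d[0])))
for nm,a,b,z in [("rail top",(245,137),(420,141),.046),("rail bot",(245,237),(418,248),.046),("base",(50,63),(440,67),.004),("barU",(210,169),(425,178),.069),("barL",(208,203),(425,237),.069),("plate R",(772,45),(744,330),.004)]:
    A=atz(p,t(*a),z,True);B=atz(p,t(*b),z,True);d=(B-A);print(nm,A,B,np.degrees(np.arctan2(d[1],d[0])))
```

```text
[[ 5.46739812e-01  1.49868934e-05  5.00000000e-02]
 [ 5.41864117e-01 -1.00762007e-01  5.00000000e-02]
 [ 5.93571897e-01 -5.34324643e-02  5.00000000e-02]
 [ 4.94169895e-01 -4.84684401e-02  5.00000000e-02]]
rim [ 0.54390436 -0.05035145] [ 0.00044619  0.00045183 -0.000237   -0.0002299 ]
ktop [0.563064   0.12416215 0.112     ] [0.01915963 0.1745136 ] 0.17556221046581572
dir deg -96.2653398160624
rail top [0.57815242 0.08825322 0.046     ] [0.57199246 0.01997767 0.046     ] -95.1553815396818
rail bot [0.53810191 0.09301808 0.046     ] [0.52976303 0.02400156 0.046     ] -96.8893348490957
base [0.61208431 0.18777703 0.004     ] [0.59529668 0.01397007 0.004     ] -95.51695764029259
barU [0.57092901 0.0966938  0.069     ] [0.5624107 0.0166952 0.069    ] -96.07799084279971
barL [0.55809758 0.09912716 0.069     ] [0.54034615 0.0183754  0.069     ] -102.3979715192054
plate R [ 0.59888013 -0.12518481  0.004     ] [ 0.47229031 -0.11323561  0.004     ] 174.6076552633398
```

The rail direction is about -95.9°. The knob-to-collar distance is 175.6 mm against the expected 177, so the pose holds up. To cancel camera bias, I'll view the collar, knob and cover from the same relative wrist pose.

Run:
```python
from h import *
Y=174.1
for n,t in [("k",(0.563,0.122)),("r",(0.545,-0.052)),("c",(0.526,-0.305))]:
    env.goto([t[0]-.04,t[1],0.22],[-90,0,Y]); env.dwell(.15)
    p=env.grab_frame("wrist");np.save(f"w_{n}.npy",p,allow_pickle=True)
    print(n,env.read_state()["position"],env.read_state()["clock"])
    q=proj(p,[[*t,.05 if n=="r" else .112 if n=="k" else .014]],True)[0];print(q)
    u,v=q.astype(int);c=p["image"][max(0,v-75):v+75,u-90:u+90];cv2.imwrite(f"pics/w_{n}.png",cv2.resize(c,None,fx=4,fy=4,interpolation=cv2.INTER_CUBIC))
```

```text
k [0.52346172 0.1211601  0.22027716] 4.6583
[318.40896432 180.03577822]
r [ 0.50533971 -0.05104759  0.21992539] 5.5917
[320.95821956 170.82943725]
c [ 0.48661323 -0.30370618  0.2202771 ] 6.7833
[321.72248517 167.11065633]
```

View pics/w_k.png

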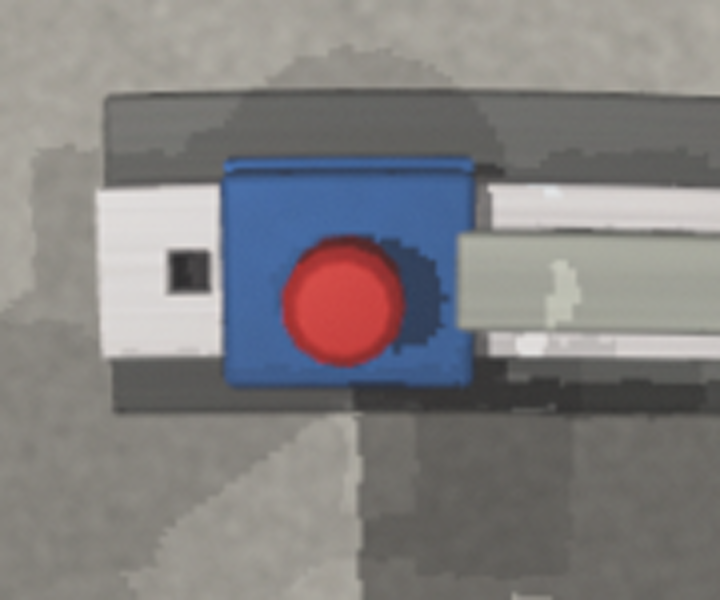

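View pics/w_r.png

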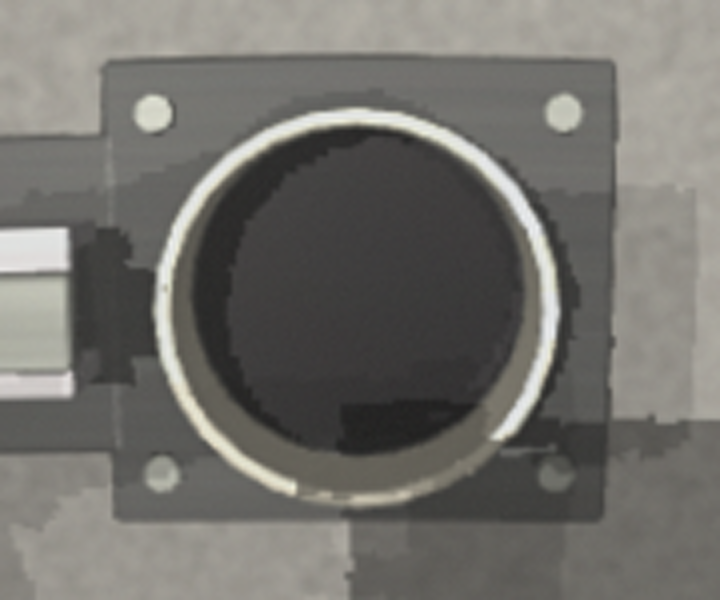

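View pics/w_c.png

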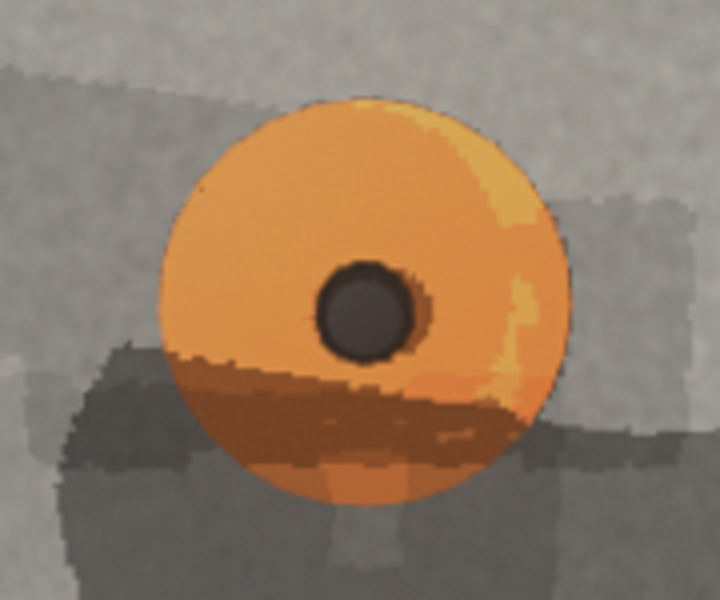

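These views are clear: knob top centre in the crop at (343,306), rim spanning 154–560 by 106–508, and cover disc spanning 159–571 by 98–507. I'll convert those to positions.

Run:
```python
from h import *
def fit(n,o,pts,z,r):
    p=np.load(f"w_{n}.npy",allow_pickle=True).item()
    P=np.array([atz(p,(x/4+o[0]-.4,y/4+o[1]-.4),z,True) for x,y in pts])[:,:2]
    f=least_squares(lambda a:np.hypot(*(P-a[:2]).T)-a[2],[*P.mean(0),r]);print(n,f.x,r);return f.x[:2]
k=fit("k",(228,105),[(284,306),(403,306),(343,247),(344,365)],.112,.0125)
r=fit("r",(230,95),[(154,310),(560,310),(358,106),(358,508)],.05,.05)
c=fit("c",(231,92),[(159,300),(571,305),(370,97),(365,507)],.0135,.056)
c2=fit("c",(231,92),[(316,313),(414,313),(366,262),(366,363)],.042,.013)
d=r-k;print(np.hypot(*d),np.degrees(np.arctan2(d[1],d[0])))
```

```text
k [0.56248661 0.12610481 0.01214605] 0.0125
r [ 0.54390238 -0.04973755  0.0498845 ] 0.05
c [ 0.52512051 -0.30501891  0.05578516] 0.056
c [ 0.52629501 -0.30528335  0.01248219] 0.013
0.1768216810879286 -96.03301774196133
```

Everything agrees: knob to collar 176.8 mm, rim radius 49.9, disc radius 55.8. Now I'll grasp the cover.

Run:
```python
from h import *
Y=174
env.goto([.5257,-.3052,.10],[-90,0,Y]); env.gripper_to(.65)
s=env.read_state();print(s["position"],s["tool_rot"],s["force"])
print(env.move_straight([.5257,-.3052,.020],rate=.08,force_limit=8)); env.dwell(.2)
s=env.read_state();print(s["position"],s["force"])
env.gripper_to(0,25); env.dwell(.2)
s=env.read_state();print(s["position"],s["force"],s["opening"],s["clock"])
env.move_straight([.5257,-.3052,.12],rate=.12); env.dwell(.2)
s=env.read_state();print(s["position"],s["force"],s["wrist_torque"],s["opening"],s["clock"])
p=env.grab_frame("side");np.save("s1.npy",p,allow_pickle=True);cv2.imwrite("pics/s1.png",p["image"])
p=env.grab_frame("wrist");cv2.imwrite("pics/w2.png",p["image"])
```

```text
[ 0.52569268 -0.30521156  0.0999044 ] [-9.00018580e+01 -7.50844470e-03  1.73999159e+02] [0.60971456 0.22894337 0.17293761]
False
[ 0.52605342 -0.30529082  0.02056491] [ 0.43675    -0.85438031 -0.53399818]
[ 0.52570651 -0.30523077  0.02002589] [ 0.40715578 -0.03693798 -0.23818419] 0.0027479638028996226 10.8667
[ 0.52522975 -0.30503494  0.11903274] [ 0.24470312  0.12770437 -0.1421116 ] [-0.01587719 -0.01453003 -0.01577628] 0.0077257475299442125 12.05
```

View pics/s1.png

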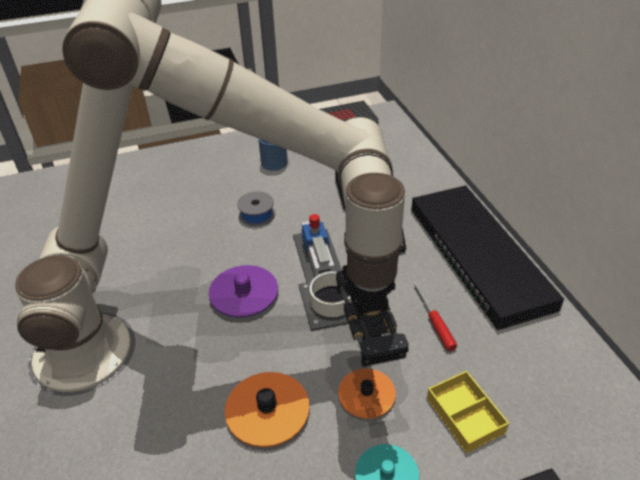

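View pics/w2.png

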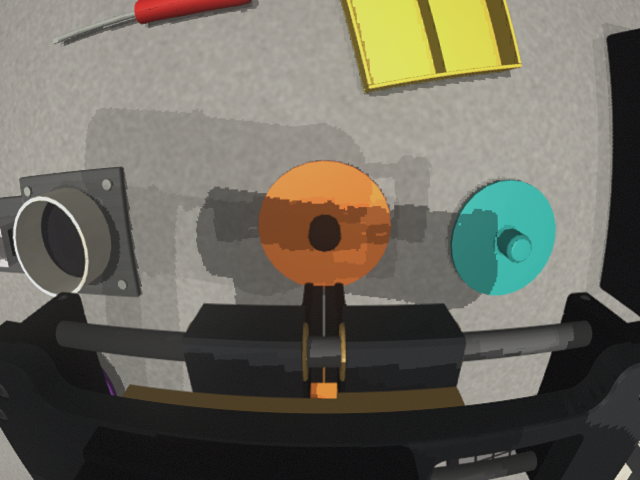

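The fingers shut on nothing (opening 0), and the cover is still on the bench at side (367,393). I'll project the reported TCP into the pictures and look for the mismatch.

```bash
python3 - <<'E'
from h import *
s=env.read_state();print(s["position"],s["clock"])
ps=env.grab_frame("side");pw=env.grab_frame("wrist");pc=env.grab_frame("scene")
T=s["position"]
im=ps["image"].copy()
for p,n,f in((ps,"side",0),(pw,"wrist",1),(pc,"scene",0)):
    X=np.array([T,T+[0,0,.019],T+[0,0,.07],[.5257,-.3052,.014],[.5257,-.3052,.042]])
    q=proj(p,X,f);print(n,q.round(1).tolist(), p["position"])
    im=p["image"].copy()
    im=cv2.resize(im,None,fx=5,fy=5,interpolation=cv2.INTER_CUBIC)
    for a in q: cv2.circle(im,tuple(int(round(v*5)) for v in a),5,(0,255,0),-1)
    u,v=(q[2]*.5+q[3]*.5)*5; u,v=int(u),int(v); h=300
    cv2.imwrite(f"pics/d_{n}.png",im[max(0,v-h):v+h,max(0,u-h):u+h])
E
python3 -c "
import cv2,numpy as np
cv2.imwrite('pics/d.png',np.hstack([cv2.resize(cv2.imread(f'pics/d_{n}.png'),(400,400)) for n in('side','scene')]))"
```

```text
[ 0.52544228 -0.30512781  0.11936889] 12.15
side [[366.4, 357.8], [366.7, 351.4], [367.4, 333.4], [365.2, 390.9], [365.5, 382.5]] [ 0.24850544 -0.93372777  1.0293049 ]
wrist [[324.8, 277.5], [325.0, 292.1], [325.4, 347.6], [324.4, 227.1], [324.5, 236.9]] [ 0.60750453 -0.31298944  0.31144488]
scene [[204.9, 285.0], [203.7, 278.3], [200.3, 259.6], [211.3, 320.1], [209.7, 311.1]] [ 1.29141922 -0.66246239  0.72636609]
```

View pics/d.png

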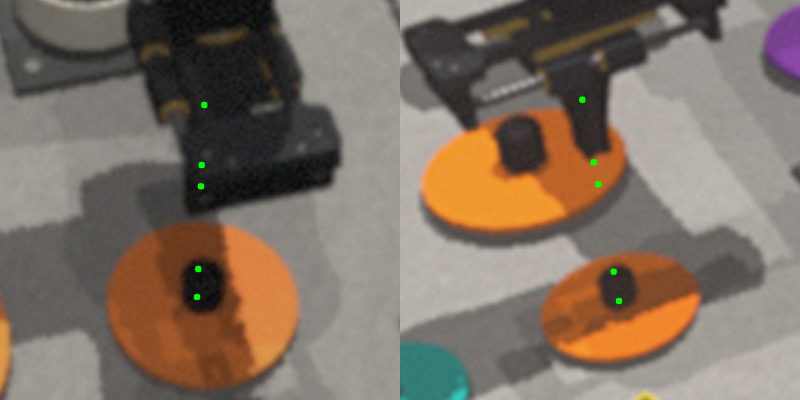

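View pics/d_wrist.png

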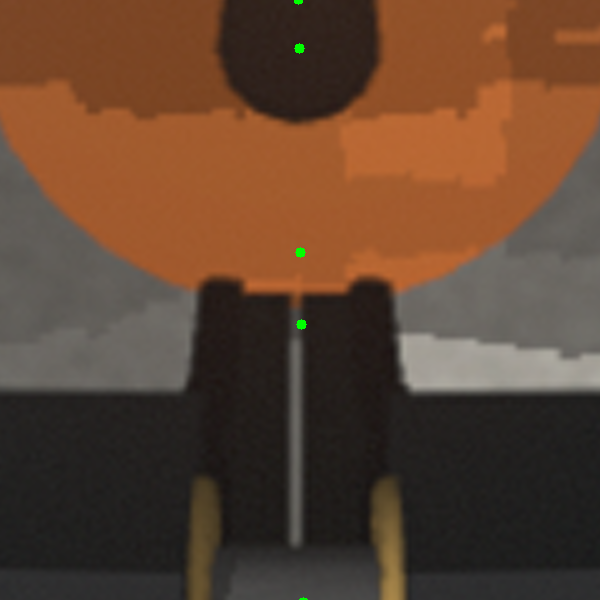

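Run:
```python
from h import *
pw=env.grab_frame("wrist");pc=env.grab_frame("scene");T=env.read_state()["position"]
def tri(L):
    A=np.zeros((3,3));b=np.zeros(3)
    for p,uv,f in L:
        d=ray(p,uv,f);d/=np.linalg.norm(d);M=np.eye(3)-np.outer(d,d);A+=M;b+=M@p["position"]
    return np.linalg.solve(A,b)
X=tri([(pw,(324.3,284.5),True),(pc,(203.4,276.3),False)]);print(X-T)
# cross-check of knob positions: does wrist see cover at same place now as fixed cams?
print(atz(pw,(324,233),.042,True),T)
c=pw["image"][150:420,180:470];cv2.imwrite("pics/w3.png",cv2.resize(c,None,fx=2.2,fy=2.2))
```

```text
[ 0.00783624 -0.00179045  0.02910851]
[ 0.52886008 -0.3051708   0.042     ] [ 0.52568518 -0.30522524  0.11993443]
```

The fingertips sit about 20 mm above the reported TCP, so the first grip closed at the very top of the cover's knob. I'll reopen and descend until the tips touch the disc, under a force limit.

Run:
```python
from h import *
x,y=.5257,-.3052
env.gripper_to(.65,25)
print(env.move_straight([x,y,.03],rate=.15,force_limit=8))
print(env.move_straight([x,y,-.006],rate=.04,force_limit=6)); 
s=env.read_state();print(s["position"],s["force"],s["clock"])
p=env.grab_frame("scene");u,v=(212,300);cv2.imwrite("pics/d2.png",cv2.resize(p["image"][v-60:v+60,u-80:u+80],None,fx=5,fy=5,interpolation=cv2.INTER_CUBIC))
p=env.grab_frame("wrist");cv2.imwrite("pics/d2w.png",cv2.resize(p["image"][150:400,180:470],None,fx=2.4,fy=2.4))
```

```text
False
False
[ 0.52595617 -0.30528573 -0.00575196] [-0.13335823 -0.02030228  0.47403668] 15.3417
```

View pics/d2.png

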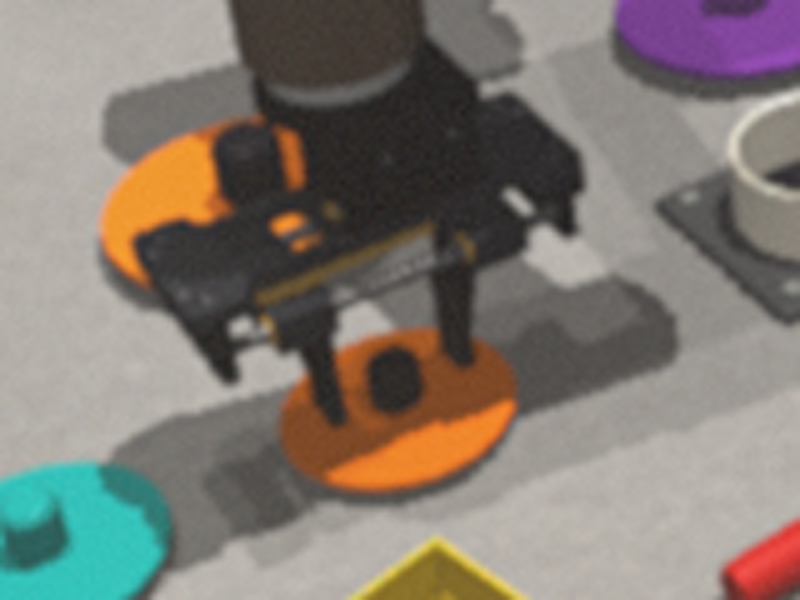

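View pics/d2w.png

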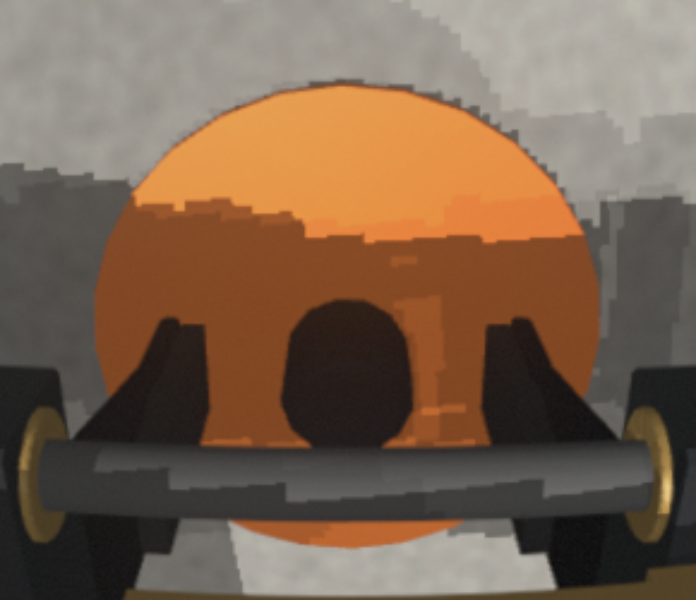

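The tips now flank the knob with nothing touching yet. I'll keep descending until contact.

Run:
```python
from h import *
x,y=.5265,-.3052
print(env.move_straight([x,y,-.018],rate=.03,force_limit=5)); 
s=env.read_state();print(s["position"],s["force"],s["clock"])
p=env.grab_frame("scene");u,v=(212,300);cv2.imwrite("pics/d3.png",cv2.resize(p["image"][v-60:v+60,u-80:u+80],None,fx=5,fy=5,interpolation=cv2.INTER_CUBIC))
```

```text
True
[ 0.52653006 -0.30520856 -0.01649184] [-0.16718713  0.57388877  3.64273545] 15.8333
```

View pics/d3.png

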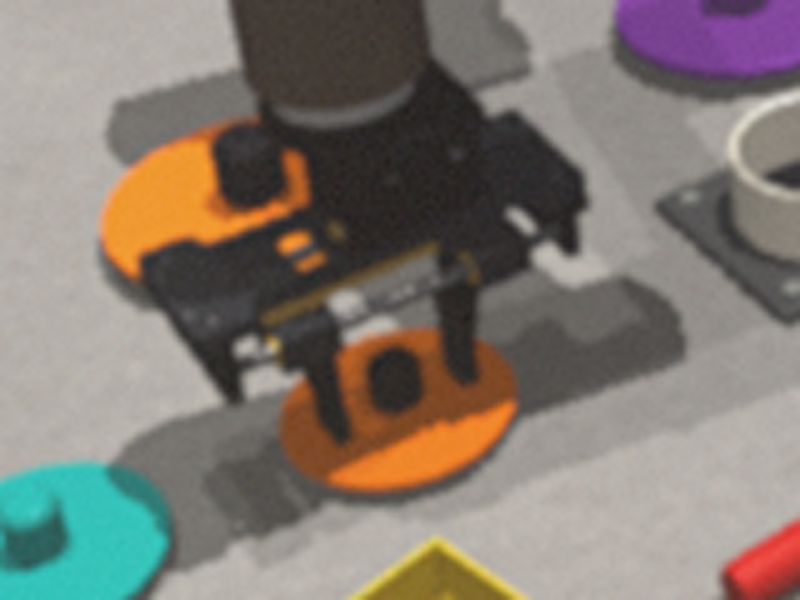

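The tips touch the disc (14 mm) at a reported z of -0.0165, so they are about 30 mm above the reported TCP. I'll raise 4 mm and grip.

Run:
```python
from h import *
x,y=.5265,-.3052
env.move_straight([x,y,-.012],rate=.05)
env.gripper_to(0,30)
s=env.read_state();print(s["position"],s["force"],s["opening"],s["clock"])
if s["opening"]>.1:
    env.move_straight([x,y,.075],rate=.15); env.dwell(.1)
    s=env.read_state();print(s["position"],s["force"],s["wrist_torque"],s["opening"],s["clock"])
    p=env.grab_frame("scene");u,v=(212,290);cv2.imwrite("pics/e1.png",cv2.resize(p["image"][v-60:v+60,u-80:u+80],None,fx=5,fy=5,interpolation=cv2.INTER_CUBIC))
    p=env.grab_frame("wrist");cv2.imwrite("pics/e1w.png",p["image"]);np.save("e1w.npy",p,allow_pickle=True)
```

```text
[ 0.52646736 -0.30520455 -0.01209363] [0.06471056 0.26271543 0.15371969] 0.28761940072184156 16.7833
[ 0.52531606 -0.304733    0.0733035 ] [ 0.22691216  1.10360506 -1.89458856] [-0.02625195 -0.01214387  0.0071885 ] 0.2905780835750134 17.6167
```

View pics/e1.png

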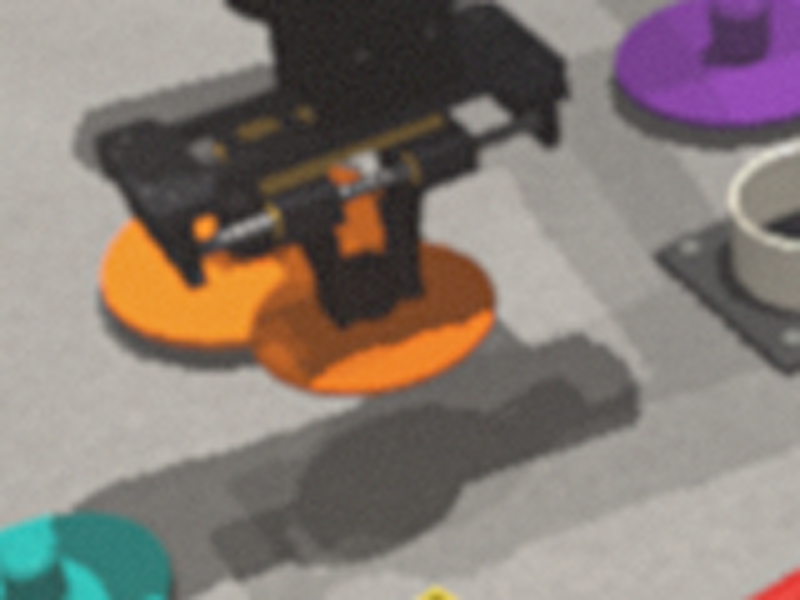

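View pics/e1w.png

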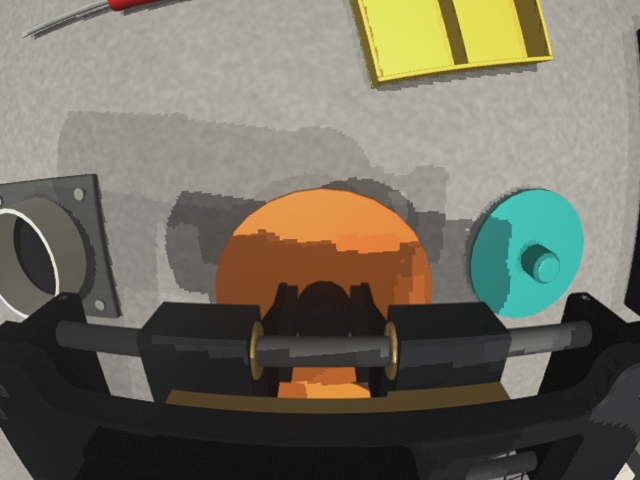

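The cover is held: opening 0.29 ≈ 25 mm, load about 1.9 N. I'll check its offset in the hand from the disc arc.

Run:
```python
from h import *
p=np.load("e1w.npy",allow_pickle=True).item();H=hsv(p)
o=(cv2.inRange(H,(4,120,60),(20,255,255))>0);o[284:]=False
M,ce,st=comp(o,(324,240));print(st)
cnt=max(cv2.findContours(M.astype(np.uint8),cv2.RETR_EXTERNAL,cv2.CHAIN_APPROX_NONE)[0],key=len)[:,0].astype(float)
cnt=cnt[(cnt[:,1]<280)&((cnt[:,1]<225)|(cnt[:,0]<240)|(cnt[:,0]>410))]
for z in (.096,.0994,.102):
    P=np.array([atz(p,q,z,True) for q in cnt])[:,:2]
    f=least_squares(lambda a:np.hypot(*(P-a[:2]).T)-a[2],[*P.mean(0),.056],loss='soft_l1',f_scale=.001);print(z,f.x,np.abs(f.fun).mean(), f.x[:2]-[.52531606,-.304733])
```

```text
[  216   188   216    96 16113]
0.096 [ 0.52397919 -0.3038833   0.05576724] 0.00013363261661476523 [-0.00133687  0.0008497 ]
0.0994 [ 0.52566924 -0.30406496  0.05464558] 0.00013094507586471418 [0.00035318 0.00066804]
0.102 [ 0.52696163 -0.30420388  0.05378784] 0.00012888988891275268 [0.00164557 0.00052912]
```

Run:
```python
from h import *
x,y=.5448,-.0503
env.move_straight([x,y,.075],rate=.2); env.dwell(.2)
s=env.read_state();print(s["position"],s["clock"])
print(env.move_straight([x,y,.044],rate=.08,force_limit=8))
s0=env.read_state()["force"]
print(env.move_straight([x,y,.022],rate=.025,force_limit=6)); env.dwell(.1)
s=env.read_state();print(s["position"],s["force"],s["force"]-s0,s["wrist_torque"],s["opening"],s["clock"])
p=env.grab_frame("scene");u,v=(300,250);cv2.imwrite("pics/f1.png",cv2.resize(p["image"][v-60:v+60,u-80:u+80],None,fx=5,fy=5,interpolation=cv2.INTER_CUBIC))
p=env.grab_frame("side");u,v=(330,280);cv2.imwrite("pics/f1s.png",cv2.resize(p["image"][v-60:v+60,u-80:u+80],None,fx=5,fy=5,interpolation=cv2.INTER_CUBIC))
```

```text
[ 0.54468255 -0.05105964  0.07492239] 19.3417
False
True
[ 0.54472518 -0.05030692  0.02884669] [-0.6086714  -0.07916576  5.6691175 ] [ 0.12787803 -0.03115287  7.51720571] [ 0.09606285  0.18530735 -0.06099239] 0.28970543150198413 20.6083
```

View pics/f1.png

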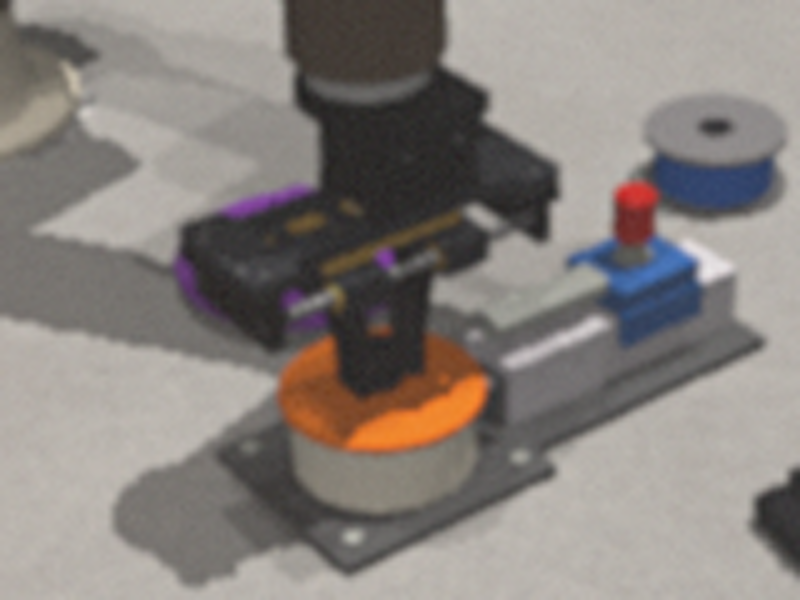

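View pics/f1s.png

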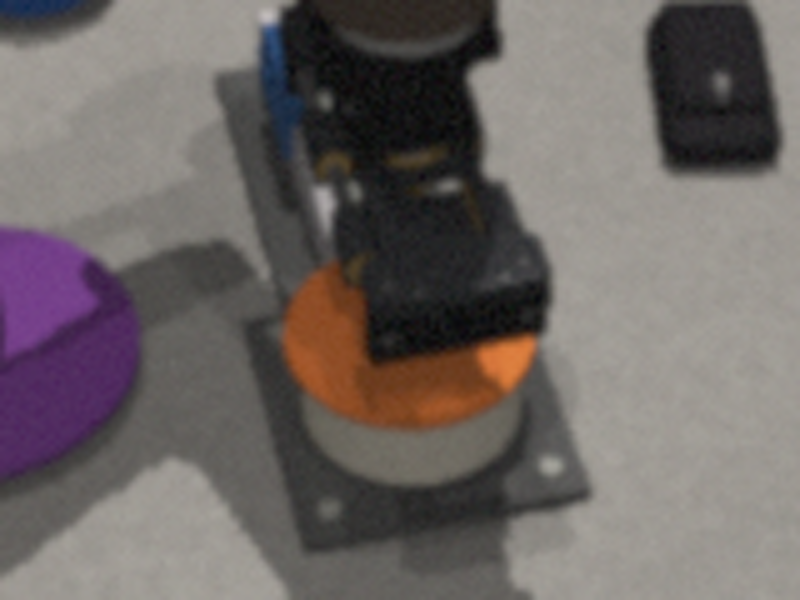

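The plug dropped in: contact came at z = 0.0288, as predicted, and the disc looks level on the rim. Now I'll release, back off and check it with a wrist picture.

Run:
```python
from h import *
x,y=.5448,-.0503
env.gripper_to(.55)
env.move_straight([x,y,.11],rate=.15)
Y=174
env.goto([.5225,.03,.13],[-90,0,Y]); env.dwell(.15)
p=env.grab_frame("wrist");cv2.imwrite("pics/g1w.png",p["image"]);np.save("g1w.npy",p,allow_pickle=True)
p=env.grab_frame("side");u,v=(330,270);cv2.imwrite("pics/g1s.png",cv2.resize(p["image"][v-60:v+60,u-80:u+80],None,fx=5,fy=5,interpolation=cv2.INTER_CUBIC))
print(env.read_state()["clock"],env.read_state()["opening"])
```

```text
22.8083 0.5494799000757795
```

View pics/g1w.png

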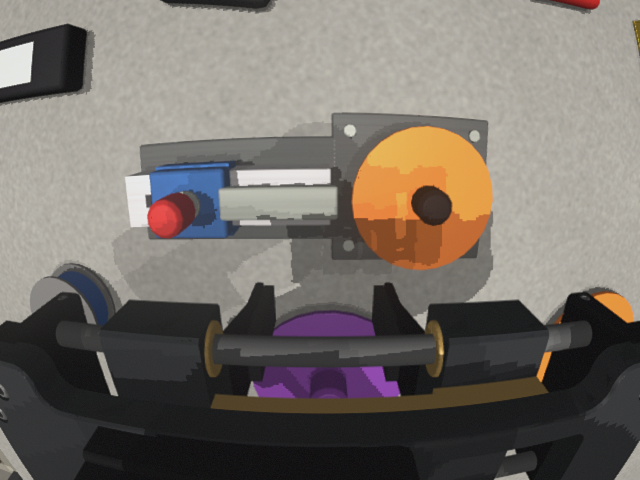

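View pics/g1s.png

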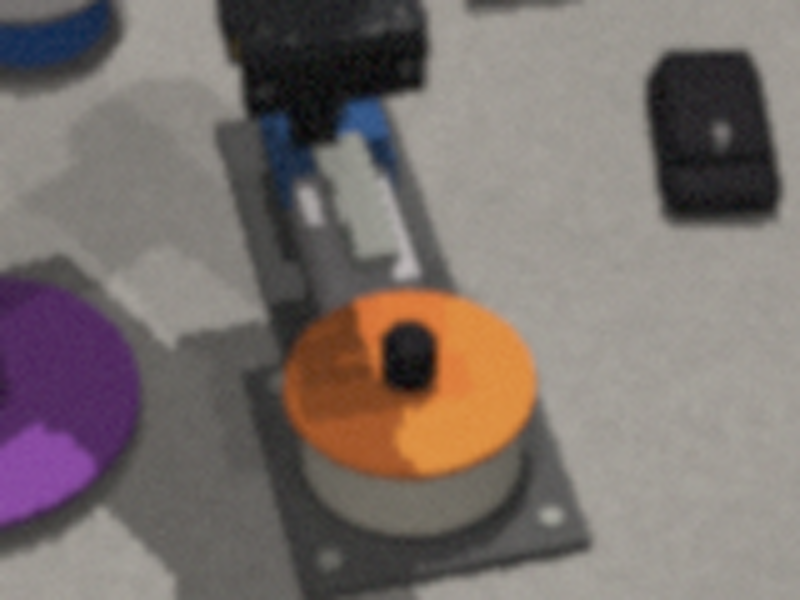

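The cover is seated and level, with the disc spanning (352–492,126–270) in the wrist view and its knob clear. Next I'll grip the red knob.

Run:
```python
from h import *
p=np.load("g1w.npy",allow_pickle=True).item();H=hsv(p)
o=(cv2.inRange(H,(4,120,60),(20,255,255))>0);M,ce,st=comp(o,(424,197))
cnt=max(cv2.findContours(M.astype(np.uint8),cv2.RETR_EXTERNAL,cv2.CHAIN_APPROX_NONE)[0],key=len)[:,0].astype(float)
P=np.array([atz(p,q,.0545,True) for q in cnt])[:,:2]
f=least_squares(lambda a:np.hypot(*(P-a[:2]).T)-a[2],[*P.mean(0),.056],loss='soft_l1',f_scale=.001);print("cover",f.x,np.abs(f.fun).mean())
x,y=.5626,.1262
env.goto([x,y,.105],[-90,0,174]); env.dwell(.15)
print(env.read_state()["position"])
print(env.move_straight([x,y,.0555],rate=.08,force_limit=6)); 
s=env.read_state();print(s["position"],s["force"])
env.gripper_to(0,45); env.dwell(.15)
s=env.read_state();print(s["position"],s["force"],s["opening"],s["clock"])
p=env.grab_frame("scene");u,v=(330,220);cv2.imwrite("pics/k1.png",cv2.resize(p["image"][v-60:v+60,u-80:u+80],None,fx=5,fy=5,interpolation=cv2.INTER_CUBIC))
```

```text
cover [ 0.54367926 -0.04880463  0.05527257] 0.00024032965636963026
[0.56248824 0.1253008  0.10520622]
False
[0.56303471 0.12630066 0.05586435] [ 0.22725897 -0.22016686  0.78381809]
[0.56276878 0.1262276  0.05582621] [-1.1919185  -0.67385055  1.72951776] 0.2850625399798742 24.9333
```

View pics/k1.png

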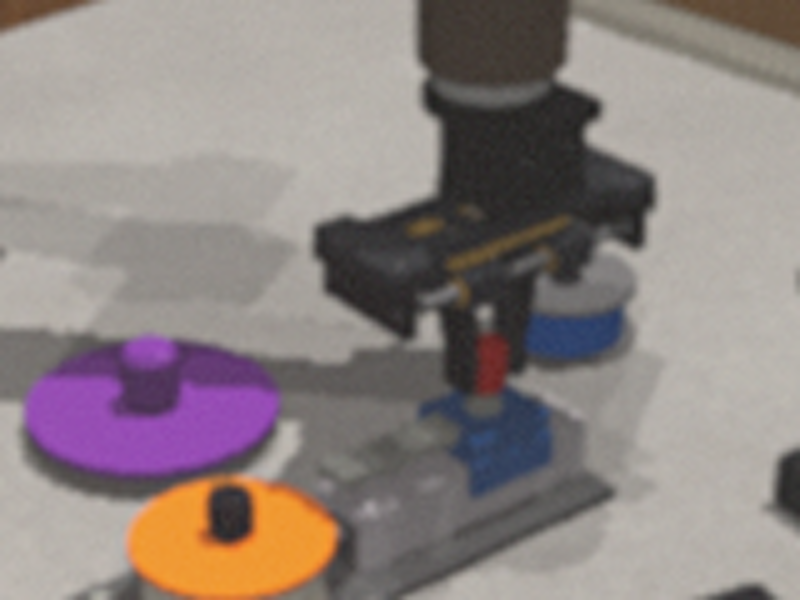

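The knob is gripped (opening 0.285 ≈ 25 mm). Now lift, checking the spring force.

Run:
```python
from h import *
x,y=.5626,.1262
b=env.read_state();
for z in (.0635,.0695):
    print(env.move_straight([x,y,z],rate=.05,force_limit=25)); env.dwell(.1)
    s=env.read_state();print(s["position"]-b["position"],s["force"]-b["force"],s["opening"],s["clock"])
p=env.grab_frame("scene");u,v=(330,220);cv2.imwrite("pics/k2.png",cv2.resize(p["image"][v-60:v+60,u-80:u+80],None,fx=5,fy=5,interpolation=cv2.INTER_CUBIC))
```

```text
False
[-2.25611814e-04 -5.09739327e-06  6.92054764e-03] [  4.00668803   1.55222174 -11.61297196] 0.28418782135024145 25.3917
False
[-2.48382427e-04 -1.03647622e-05  1.33054681e-02] [  3.67575279   1.08331499 -12.0624649 ] 0.28941443382787524 25.7583
```

View pics/k2.png

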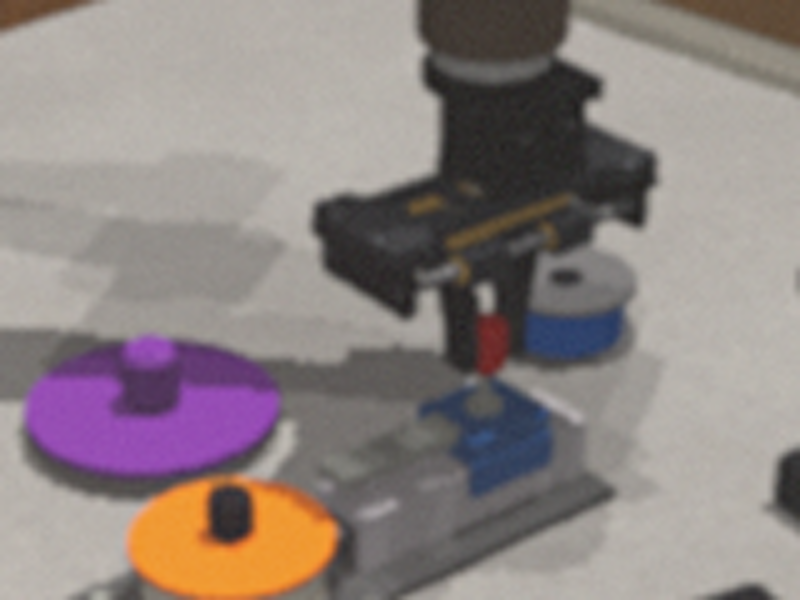

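The knob has risen about 13 mm with the spring force on it. Slide 40 mm along the rail, then lower.

Run:
```python
from h import *
x,y=.5624,.1262
d=np.array([np.cos(np.radians(-96.03)),np.sin(np.radians(-96.03))])
env.move_straight([x,y,.0703],rate=.05,force_limit=15)
b=env.read_state()
t=np.array([x,y])+.040*d
print(env.move_straight([*t,.0703],rate=.05,force_limit=12)); env.dwell(.2)
s=env.read_state();print(s["position"],s["position"]-b["position"],s["force"]-b["force"],s["opening"],s["clock"])
p=env.grab_frame("scene");u,v=(330,220);cv2.imwrite("pics/k3.png",cv2.resize(p["image"][v-60:v+60,u-80:u+80],None,fx=5,fy=5,interpolation=cv2.INTER_CUBIC))
```

```text
False
[0.55821336 0.0856393  0.07039409] [-0.00428545 -0.04055641  0.00015862] [-0.03166838 -3.61817329 -0.54663528] 0.2839531437584313 27.2083
```

View pics/k3.png

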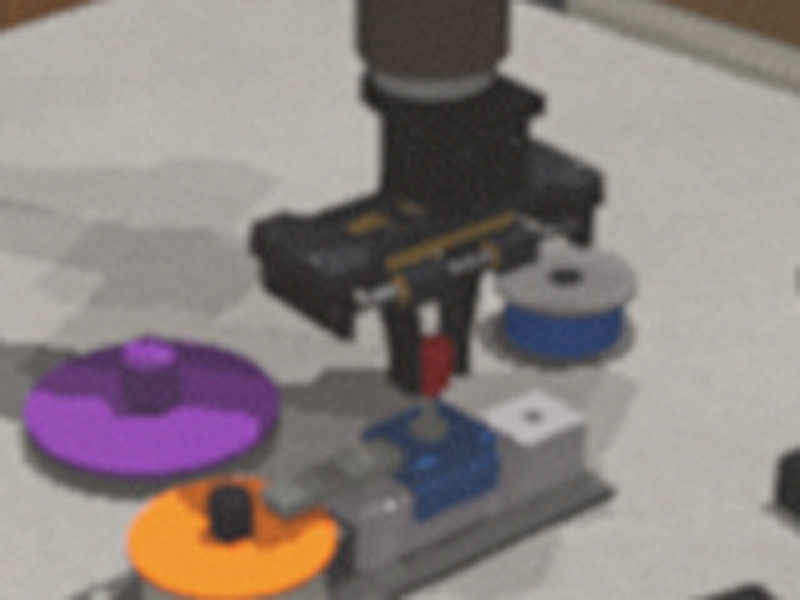

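The section has moved and the bar is over the cover's edge. Lower with a force limit.

Run:
```python
from h import *
t=env.read_state()["position"][:2]
b=env.read_state()
d=np.array([np.cos(np.radians(-96.03)),np.sin(np.radians(-96.03))])
t=np.array([.5624,.1262])+.040*d
print(b["force"])
print(env.move_straight([*t,.050],rate=.02,force_limit=22)); env.dwell(.2)
s=env.read_state();print(s["position"],s["force"],s["force"]-b["force"],s["opening"],s["clock"])
p=env.grab_frame("scene");u,v=(330,220);cv2.imwrite("pics/k4.png",cv2.resize(p["image"][v-60:v+60,u-80:u+80],None,fx=5,fy=5,interpolation=cv2.INTER_CUBIC))
p=env.grab_frame("side");u,v=(330,260);cv2.imwrite("pics/k4s.png",cv2.resize(p["image"][v-60:v+60,u-80:u+80],None,fx=5,fy=5,interpolation=cv2.INTER_CUBIC))
```

```text
[ 4.98570451 -1.5876284  -9.55244053]
True
[0.55864755 0.08586783 0.05574983] [-1.90453399  0.91980836  7.22858117] [-6.8902385   2.50743677 16.78102169] 0.2879329807428819 28.2583
```

View pics/k4.png

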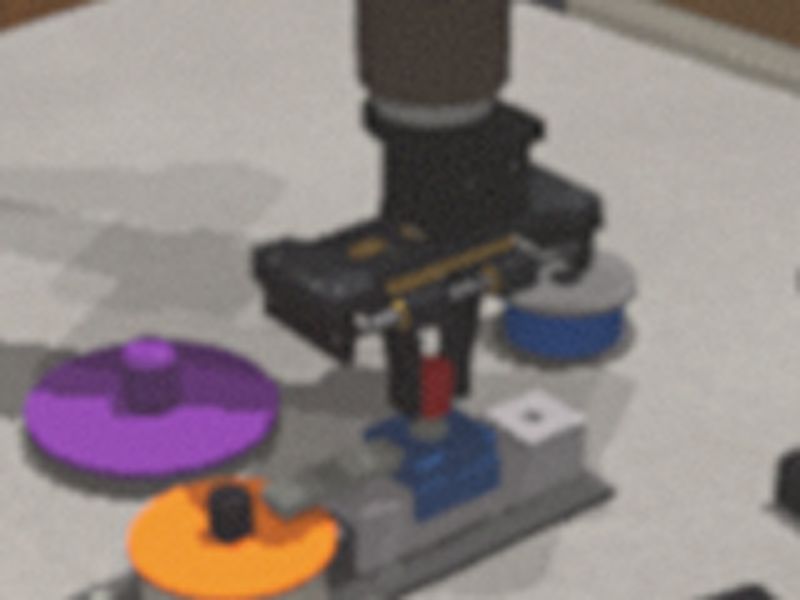

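View pics/k4s.png

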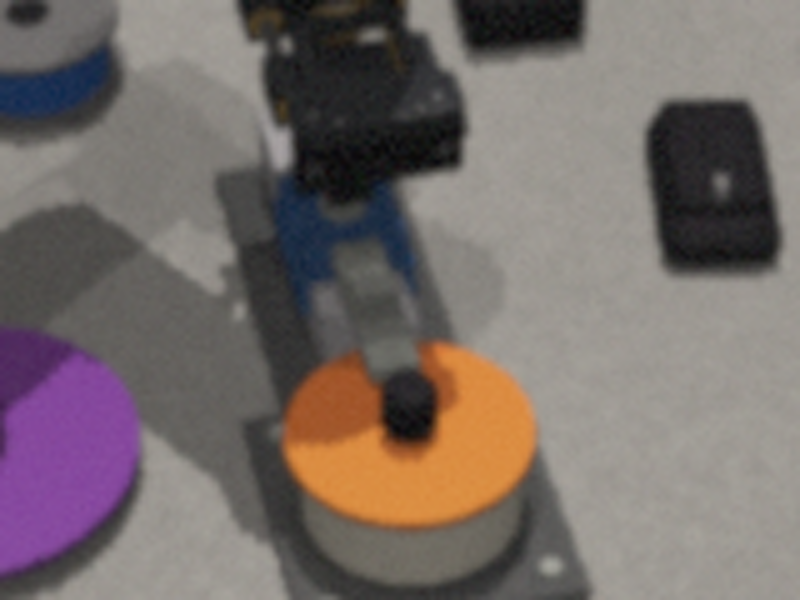

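The pin stopped at reported z = 0.0557. The height at the grip with the pin fully down was 0.0558, so it is home. The arm is pressing with about 7 N. One stability check, then I'll hand in.

Run:
```python
from h import *
env.dwell(.6)
s=env.read_state();print(s["position"],s["force"],s["opening"],s["clock"])
print(env.close_job())
```

```text
[0.55867911 0.08590453 0.05577204] [-1.58746921  0.8978329   5.65353099] 0.2804078339787373 28.9583
the job is handed in; nothing more can be done
None
```

I handed the job in at 29.0 s. The small orange cover is seated on the collar, and the section is locked one hole nearer the collar. The gripper still holds the red knob and presses it down.

**Last checks**
- **Cover:** contact came at z = 0.0288, against about 0.029 predicted. In the pictures after release it sat level, about 1 mm from the measured collar centre.
- **Section:** it slid about 40 mm along the rail, and the bar now stands over the cover's edge.
- **Pin:** the knob stopped at z = 0.0557. It was 0.0558 with the pin fully down at the start, so it is not resting on the rail, which would read about 11 mm higher.
- **Grip:** opening 0.28. The downward push was about 7 N and read 5.7 N at the last check.
- **Other things on the bench:** nothing looked disturbed in the later pictures, though those were crops that did not show everything.

**What disagreed**
- **First grip on the cover:** it closed on nothing because the fingertips sat about 30 mm above the reported TCP. I found the real height by touching the disc, and the second grip held.
- **Camera estimates:** the fixed cameras and the wrist camera differed by up to 6 mm on the collar. I used the wrist values, whose sizes matched the given dimensions.

I did not test the lock by pushing the section after the pin dropped.

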